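Scrape the engraver bed clean into its catch tray

TASK

Take the scraper out of its green stand, feel its blade down on the dark engraver bed behind all the brass chips and, keeping the blade lightly but firmly pressed on the deck, sweep all five chips over the open end into the red catch tray. Then stand the scraper back upright in the slot of its stand, its strip fully down on the stand. Touch the chips only with the scraper, do not press hard on the bed, and leave the jar, mouse, tape measure and tape roll where they are.

Things in the scene. Friction and masses are not known exactly. Their poses are not given: they have to be found in the camera images.
- scraper: hand scraper, upright. Aluminium strip 26 (x) x 100 (y) x 8 mm high; on it a blue grip 22 (x) x 64 (y) mm, from 8 to 62 mm above the strip's underside; below it a clamped white blade 6 (x) x 100 (y) mm that projects 12 to 24 mm, set by hand, different each time, hidden in the slot at first. About 0.19 kg. Origin: middle of the strip's underside (not the blade's edge), z up
- stand: green fixed block 44 x 134 x 34 mm high with one slot in its top, 9 (x) x 103 mm (y), 26 mm deep, mouth bevelled to 13 x 107. The scraper stands with its blade down the slot, width along y, its strip resting on the block's top, the blade clear of the slot's floor. Origin: centre of its underside, on the desk
- bed: fixed dark engraver bed, 180 (x) x 172 mm (y), flat deck 40 mm above the desk. Both sides have an aluminium rail 8 mm wide, 10 mm above the deck, the channel between is 156 mm wide; a stop 6 mm thick and high closes the -x end; the +x end is open, its edge at x = +90 mm, at the catch tray. Origin: centre of its underside
- tray: fixed red catch tray against the bed's open end, 110 mm (x) by 180 mm (y), walls 32 mm high on three sides, 4 mm floor, open towards the bed. Origin: centre of its underside; same axes as the bed
- jar: amber glass jar with green lid, diameter 72, 95 mm high, bystander. Origin: centre of its underside
- mouse: black computer mouse 100 x 58 x 34 mm, bystander. Origin: centre of its underside
- tape_measure: yellow tape measure 70 x 65 x 36 mm, bystander. Origin: centre of its underside
- tape_roll: pale roll of tape lying flat, diameter 100, bore 76, 46 mm high, bystander. Origin: centre of its underside
- chip0: brass chip, rectangle 22 x 16 mm, 4 mm thick, lying loose on the bed. Origin: centre of its underside
- chip1: brass chip, disc of diameter 20 mm, 4 mm thick, lying loose on the bed. Origin: centre of its underside
- chip2: brass chip, square 18 x 18 mm, 4 mm thick, lying loose on the bed. Origin: centre of its underside
- chip3: brass chip, disc of diameter 22 mm, 4 mm thick, lying loose on the bed. Origin: centre of its underside
- chip4: brass chip, rectangle 26 x 14 mm, 4 mm thick, lying loose on the bed. Origin: centre of its underside
Mind the look-alikes: they are no part of the job. There is more than one size of the scraper; the job needs the smaller. There is more than one size of the bed; the job needs the larger.

How it is judged:
By the outcome, as a careful person would: the job done as asked, in the order asked, and still so for the second after the job is handed in, with the robot touching nothing.
It also fails if it takes over 72 s, if anything falls off the work surface, if the arm or the gripper's body presses on something with over 40 N, if the wrist force passes 120 N, or if a joint passes its speed limit or range.

ROBOT

A 6-joint arm with a two-finger parallel gripper is mounted at the origin on the work surface. World frame = base frame: x ahead of the robot, y to its left, z up, the work surface at z = 0. Lengths are in m, angles in rad, forces in N, time in s.
With the tool pointing down it reaches from about 0.375 to 0.9 m from the base axis. Payload 3.1 kg.
Tool frame: the origin (TCP) lies at the very end of the fingers, on their centre line; the grasp point (between the pads) lies robot.grip_depth behind it (robot.grip_depth is the distance from the TCP to the grasp point, in m); z points along the fingers, y is the line along which they close (so a half turn about z gives the same grasp; the last joint's range is limited). The gripper opens to 85 mm and grips with 20 to 120 N. Pads are 22 mm wide; open, the fingers measure 114 mm over their backs; the gripper's body (76 mm by 85 mm) begins 54 mm behind the grasp point. The pads swing forward as they close: fully open they stand 13 mm farther back than shut.
Start: joints at [-1.427, 0.527, 1.433, -0, 1.181, -0.178], TCP at [0.198, -0.593, 0.231] pointing down, gripper open.
Joint ranges: [-3.08, 3.08], [-0.75, 2.2], [0.22, 2.44], [-1.43, 4.57], [0, 2.65], [-2.85, 2.85]. Speed limits (rad/s): [2.79, 2.79, 3.14, 3.14, 3.14, 3.14].

INTERFACE

Orientations are given as a unit quaternion [x, y, z, w].
In Python, from rig import robot gives the robot as it stands.
- The arm moves only by the shell command python3 -m creep 'ROWS' [OPENING] [FORCE]. ROWS is JSON, a list of rows, each an object with "linear": the shift along the world's x, y, z in m, a list of three; "turn": the turn about the world's z in degrees. In form: [{"linear": [dx, dy, dz], "turn": turn}, ...]. A call has 1 to 5 rows; each row shifts and turns the commanded pose from where the row before left it; what a row does not reach is not made up. A row lasts 1/12 s, in which the tool goes at most 41.7 mm and 7.16 degrees, less where a joint would pass 70% of its speed; a pose out of reach is approached as far as the arm can. A call is refused whole if a number of a shift passes 0.0417 or a number of a turn 7.16, either way. A call with a gripper value outside its range is refused whole. OPENING is the closure, from 0 (fully open) to 1 (shut), set as the call begins (- or left out, the last holds). The fingers move at their own pace and stop on an object; FORCE is the grip in N (left out, the last holds). Time passes only in rows, so rows that do not move let the fingers close. It gives the time, the measured TCP pose, the force, the opening and the grip force at its end, in the units of the state.
- robot.get_state(): the state, without advancing time (a new reading comes with each control period).
- robot.capture(name): name is "scene" or "top"; returns (picture, depth): 400x640x3 uint8, red, green, blue; 400x640 float32, m along the optical axis (not along the pixel's ray), 0 where there is no reading.
- robot.camera_info(name): a dict with "fovy" (degrees; the focal length in pixels is half the picture's height over the tangent of half this angle, whatever the lens; pixels are square), "cx", "cy" (the principal point, pixels), "dist" ([k1, k2, p1, p2, k3] as OpenCV has them; the pictures are not rectified), "position" and "attitude" of the camera in the world. Camera axes: x right, y down, z forward; pixel columns grow to the right and rows downward; lengths in m; the calibration is good to about 2 mm. A picture is of the moment at which its call begins. camera_info takes no time and is no camera call.
- robot.close_job(): hands the job in; it is judged then, once.
Trained networks look in the newest picture that a camera, given by its name, has taken for a name from the list of things; names that differ only in an ending like _2 or _b are one class to them, and where a whole thing is asked for, a point or a joint stands for the part that bears it (a point fixed in the world has none). Each returns a list of dicts, best first, with "score" (0 to 1); they miss things now and then, are a little off and sometimes report something else, mostly with a low value. They report only what shows in the picture. A call takes as long as a camera call. They do not tell look-alikes from the thing itself.
- robot.masks_of(camera, label): "mask" (400x640 bool, what is visible of it).
- robot.place_of(camera, label): "location" ([x, y, z] in m, in the coordinates of the camera as it stood for that picture, good to about 4 mm: a listed point, or the origin of a listed thing).
The state is a dict: "t": time; "joints": joint angles; "qd": joint speeds; "joint_torque": joint torques, N m; "tcp_pos": TCP position; "tool_rot": TCP orientation; "wrist_force": force on the tool from outside, world axes, zero at the start; "ft_torque": the same for the moment, N m; "finger_gap": opening from 0.0 (shut) to 1.0 (fully open); "gripper_force": force on a finger pad.
Only numpy, scipy, OpenCV 4.12 (cv2) and the standard library are available. Lean on these libraries where they do the work, as an engineer would, in place of code of your own. Each camera call takes 0.05 s, during which the arm holds its last target. There are 200 camera calls.

## Working session

There is one attempt and no reset: what is moved stays moved. The work goes in short steps, Python scripts to look and compute and a shell command to move; the robot and the scene stay as the last step left them, time stands still between calls to the robot, and variables do not carry over. Pictures are saved under pics/ and viewed, at most 10 in all, crops included, and the job is handed in when it is done.

```bash
ls; mkdir -p pics
cat > h.py <<'E'
import numpy as np, cv2
from scipy.spatial.transform import Rotation as R
from rig import robot
def info(n):
    i=robot.camera_info(n); f=200/np.tan(np.radians(i["fovy"])/2)
    K=np.array([[f,0,i["cx"]],[0,f,i["cy"]],[0,0,1]]); a=np.array(i["attitude"])
    M=R.from_quat(a).as_matrix() if a.size==4 else a.reshape(3,3)
    return K,np.array(i["dist"],float),M,np.array(i["position"])
def world(n,dep):
    K,d,M,p=info(n); v,u=np.mgrid[0:400,0:640]
    q=cv2.undistortPoints(np.stack([u,v],-1).reshape(-1,1,2).astype(float),K,d).reshape(400,640,2)
    P=np.dstack([q,np.ones((400,640))])*dep[...,None]
    return P@M.T+p
def c2w(n,l):
    K,d,M,p=info(n); return M@np.array(l)+p
def shot(n,f):
    im,de=robot.capture(n); cv2.imwrite(f"pics/{f}.png",im[...,::-1]); return im,de
E
python3 - <<'E'
from h import *
for n in("top","scene"):
    print(n,robot.camera_info(n))
    im,de=shot(n,n+"0")
    for l in["scraper","stand","bed","tray","jar","mouse","tape_measure","tape_roll"]+[f"chip{i}" for i in range(5)]:
        print(l,[(round(r["score"],2),c2w(n,r["location"]).round(3).tolist()) for r in robot.place_of(n,l)])
print(robot.get_state(),robot.grip_depth)
E
```

```text
pics
top {'fovy': 48.0777111604011, 'cx': 325.30969763940044, 'cy': 197.7063813704816, 'dist': array([0.02378912, 0.        , 0.        , 0.        , 0.        ]), 'position': array([ 0.42465904, -0.07525783,  1.32930389]), 'attitude': array([ 0.71141277, -0.7019046 ,  0.02714143, -0.0220258 ])}
scraper [(0.85, [0.438, -0.537, 0.012]), (0.68, [0.469, -0.292, 0.033])]
stand [(0.68, [0.472, -0.293, -0.0])]
bed [(0.95, [0.521, 0.0, -0.001]), (0.84, [0.307, -0.165, 0.0])]
tray [(0.92, [0.659, -0.014, -0.0])]
jar [(0.96, [0.492, 0.337, -0.0])]
mouse [(0.81, [0.718, -0.337, -0.006])]
tape_measure [(0.9, [0.693, 0.355, -0.0])]
tape_roll [(0.8, [0.315, -0.362, 0.001]), (0.64, [0.52, -0.016, 0.04])]
chip0 [(0.63, [0.567, -0.056, 0.039]), (0.52, [0.496, -0.042, 0.04]), (0.48, [0.52, -0.015, 0.039]), (0.47, [0.578, 0.048, 0.039]), (0.41, [0.495, 0.037, 0.043])]
chip1 [(0.63, [0.567, -0.056, 0.039]), (0.52, [0.496, -0.042, 0.04]), (0.48, [0.52, -0.015, 0.039]), (0.47, [0.578, 0.048, 0.039]), (0.41, [0.495, 0.037, 0.043])]
chip2 [(0.63, [0.567, -0.056, 0.039]), (0.52, [0.496, -0.042, 0.04]), (0.4
[... 2003 characters left out ...]
.4, 'joints': array([-1.42648940e+00,  5.27502437e-01,  1.43268791e+00, -1.81809031e-05,
        1.18139643e+00, -1.78510146e-01]), 'qd': array([-0.00093072, -0.0006976 ,  0.00115187, -0.00069446,  0.00174068,
       -0.00049718]), 'joint_torque': array([-1.28265252e-03, -4.42322588e+01, -1.78416020e+01, -2.67720197e-04,
        9.40881291e-04,  4.61445175e-07]), 'tcp_pos': array([ 0.19828939, -0.5926941 ,  0.23131276]), 'tool_rot': array([ 9.87001344e-01,  1.60712000e-01, -8.45890060e-06,  2.79168925e-06]), 'wrist_force': array([ 0.18333093, -0.59896035,  0.66498833]), 'ft_torque': array([-0.06969762, -0.04819859, -0.00745363]), 'gripper_force': 0.0, 'finger_gap': 0.9983217744571015} 0.0187
```

Run:
```python
from h import *
im,de=robot.capture("top"); W=world("top",de)
np.savez("top.npz",im=im,W=W)
def show(n,m):
    P=W[m&(de>0)]
    for lo,hi in((-.01,.2),):
        r=cv2.minAreaRect((P[:,:2]*1000).astype(np.float32)); print(n,np.round(r[0],1),np.round(r[1],1),round(r[2],1),np.percentile(P[:,2],[5,50,95]).round(3))
for l in["scraper","stand","bed","tray","chip0"]:
    for r in robot.masks_of("top",l):
        m=r["mask"]; show(l+" %.2f"%r["score"],m)
        if l=="bed":
            show(" deck",m&(abs(W[...,2]-.04)<.004)); show(" rail",m&(abs(W[...,2]-.05)<.004))
        if l=="stand": show(" top",m&(abs(W[...,2]-.034)<.005))
        if l=="scraper": show(" grip",m&(W[...,2]>.075))
big=cv2.resize(im[60:400,100:560],None,fx=1.7,fy=1.7,interpolation=cv2.INTER_CUBIC)
cv2.imwrite("pics/a.png",big[...,::-1])
```

```text
scraper 0.74 [ 475.6 -294.9] [102.1  33.3] 68.6 [0.034 0.084 0.098]
 grip [ 472.8 -292.8] [64.1 22.2] 67.8 [0.086 0.095 0.099]
scraper 0.66 [ 439.5 -538. ] [137.5  45.8] 26.2 [0.023 0.075 0.104]
 grip [ 437.2 -534.1] [88.  31.3] 29.6 [0.08  0.1   0.105]
stand 0.80 [ 473.2 -296.6] [143.5  51.7] 67.8 [-0.001  0.033  0.041]
 top [ 472.8 -292.8] [134.4  44.1] 67.7 [0.03  0.034 0.037]
bed 0.84 [519.8  -1.7] [178.8 188.3] 85.8 [0.035 0.04  0.05 ]
 deck [518.2  -6. ] [168.2 180.6] 86.4 [0.037 0.04  0.043]
 rail [517.2  -4.4] [171.8 177.6] 85.8 [0.046 0.05  0.053]
bed 0.75 [ 305.1 -164.2] [122.5 116.6] 5.4 [0.022 0.027 0.033]
 deck [ 309.1 -164. ] [110.  115.2] 5.6 [0.036 0.037 0.04 ]Traceback (most recent call last):
  File "<stdin>", line 12, in <module>
  File "<stdin>", line 7, in show
    return _quantile_unchecked(
        a, q, axis, out, overwrite_input, method, keepdims, weights)
    return _ureduce(a,
                    func=_quantile_ureduce_func,
    ...<5 lines>...
                    overwrite_input=overwrite_input,
                    method=method)
    r = func(a, **kwargs)
    result = _quantile(arr,
                       quantiles=q,
    ...<2 lines>...
                       out=out,
                       weights=wgt)
    slices_having_nans = np.isnan(arr[-1, ...])
                                  ~~~^^^^^^^^^
IndexError: index -1 is out of bounds for axis 0 with size 0
```

View pics/scene0.png

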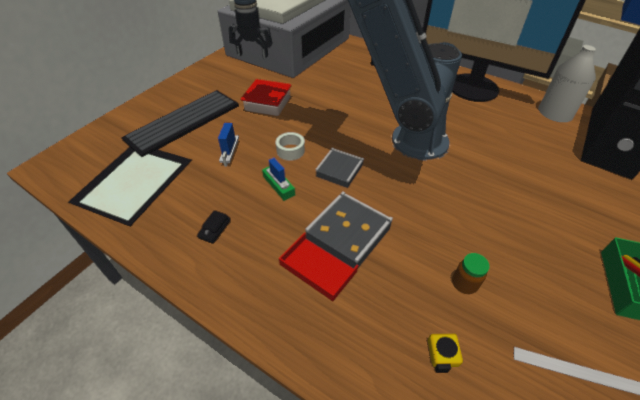

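Run:
```python
from h import *
z=np.load("top.npz"); im,W=z["im"],z["W"]
c=np.array([.519,-.004]); a=np.radians(-4.2); u=np.array([np.cos(a),np.sin(a)]); v=np.array([-u[1],u[0]])
D=W[...,:2]-c; x=D@u; y=D@v; Z=W[...,2]
near=(abs(x)<.1)&(abs(y)<.1)
for s in(1,-1):
    m=near&(abs(Z-.05)<.003)&(abs(x)<.07)&(s*y>.06)
    p=np.polyfit(x[m],y[m],1); print("rail",s,m.sum(),np.percentile(y[m],[5,50,95]).round(4),"slope deg",np.degrees(p[0]).round(2))
m=near&(abs(Z-.04)<.003)&(abs(y)<.06); print("deck x",np.percentile(x[m],[0.5,99.5]).round(4),"z",np.median(Z[m]).round(4))
br=near&(Z>.036)&(abs(y)<.077)&(im[...,0]>im[...,2].astype(int)+50)&(im[...,1]>im[...,2].astype(int)+25)
n,lab,st,ce=cv2.connectedComponentsWithStats(br.astype(np.uint8))
for i in range(1,n):
    q=lab==i
    if q.sum()>8: print("chip",q.sum(),"x",x[q].min().round(4),x[q].max().round(4),"y",y[q].min().round(4),y[q].max().round(4))
big=cv2.resize(im[60:400,100:560],None,fx=1.7,fy=1.7,interpolation=cv2.INTER_CUBIC)
cv2.imwrite("pics/a.png",big[...,::-1])
```

```text
rail 1 113 [0.0773 0.0812 0.0848] slope deg 0.0
rail -1 100 [-0.0861 -0.0824 -0.0789] slope deg 0.43
deck x [-0.0862  0.0881] z 0.0399
chip 38 x 0.0463 0.0639 y 0.0467 0.0651
chip 43 x 0.0406 0.0619 y -0.0578 -0.0373
chip 36 x -0.0065 0.0092 y -0.0187 -0.0007
chip 44 x -0.033 -0.0127 y 0.0307 0.0493
chip 46 x -0.027 -0.0109 y -0.0552 -0.0288
```

View pics/a.png

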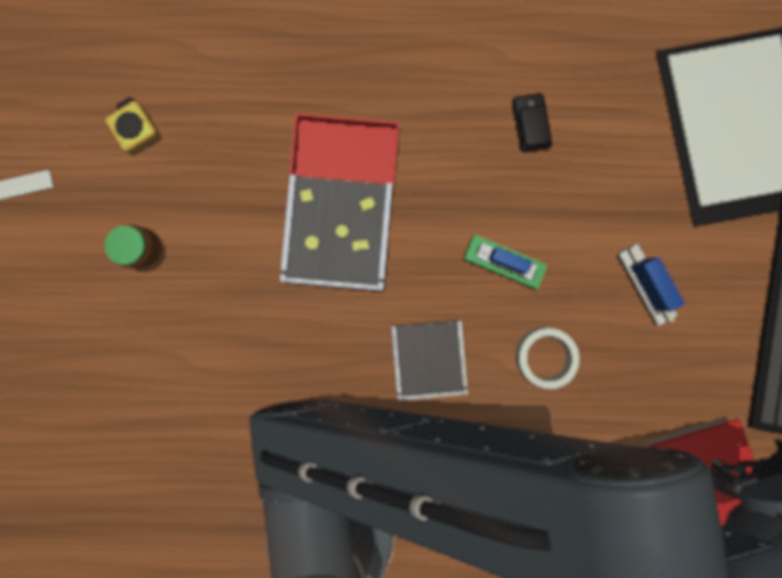

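```bash
python3 -m creep '[{"linear":[0.0275,0.03,0],"turn":4.93},{"linear":[0.0275,0.03,0],"turn":4.93},{"linear":[0.0275,0.03,0],"turn":4.93},{"linear":[0.0275,0.03,0],"turn":4.93},{"linear":[0.0275,0.03,0],"turn":4.93}]' 0 60
python3 -m creep '[{"linear":[0.0275,0.03,0],"turn":4.93},{"linear":[0.0275,0.03,0],"turn":4.93},{"linear":[0.0275,0.03,0],"turn":4.93},{"linear":[0.0275,0.03,0],"turn":4.93},{"linear":[0.0275,0.03,0],"turn":4.93}]'
python3 -m creep '[{"linear":[0,0,-0.02],"turn":0},{"linear":[0,0,-0.03],"turn":0},{"linear":[0,0,-0.02],"turn":0},{"linear":[0,0,0],"turn":0}]'
```

```text
t: 2.02
tcp_pos: [0.3367, -0.4413, 0.2314]
tool_rot: [0.929, 0.369, 0.0, 0.0]
wrist_force: [1.3, -0.1, -0.1]
finger_gap: 0.997
gripper_force: 0.0
t: 2.43
tcp_pos: [0.4744, -0.2911, 0.2316]
tool_rot: [0.829, 0.559, 0.0, 0.0]
wrist_force: [1.2, -0.4, 0.6]
finger_gap: 1.0
gripper_force: 0.0
t: 2.77
tcp_pos: [0.4713, -0.2901, 0.1576]
tool_rot: [0.83, 0.558, -0.001, -0.004]
wrist_force: [-0.5, 0.0, 0.3]
finger_gap: 0.999
gripper_force: 0.0
```

```bash
python3 -m creep '[{"linear":[0.001,-0.002,-0.03],"turn":0},{"linear":[0,0,-0.035],"turn":0},{"linear":[0,0,-0.025],"turn":0},{"linear":[0,0,-0.017],"turn":0},{"linear":[0,0,0],"turn":0}]'
python3 -m creep '[{"linear":[0,0,0],"turn":0},{"linear":[0,0,0],"turn":0},{"linear":[0,0,0],"turn":0},{"linear":[0,0,0],"turn":0},{"linear":[0,0,0],"turn":0}]' 1 60
python3 -m creep '[{"linear":[0,0,0],"turn":0},{"linear":[0,0,0],"turn":0},{"linear":[0,0,0],"turn":0}]'
```

```text
t: 3.18
tcp_pos: [0.4729, -0.294, 0.052]
tool_rot: [0.83, 0.557, -0.001, -0.003]
wrist_force: [0.1, -0.4, -1.0]
finger_gap: 1.001
gripper_force: 0.0
t: 3.6
tcp_pos: [0.4746, -0.2951, 0.0556]
tool_rot: [0.83, 0.558, 0.0, 0.001]
wrist_force: [-1.6, 0.2, 0.9]
finger_gap: 0.301
gripper_force: 1.6
t: 3.85
tcp_pos: [0.4734, -0.2942, 0.0552]
tool_rot: [0.83, 0.558, -0.001, -0.001]
wrist_force: [-3.0, 0.1, 6.1]
finger_gap: 0.251
gripper_force: 62.0
```

```bash
python3 -m creep '[{"linear":[0,0,0.01],"turn":0},{"linear":[0,0,0.02],"turn":0},{"linear":[0,0,0.03],"turn":0},{"linear":[0,0,0.02],"turn":0},{"linear":[0,0,0],"turn":0}]'
python3 -m creep '[{"linear":[-0.002,0.03,0],"turn":2.0},{"linear":[-0.002,0.035,0],"turn":2.5},{"linear":[-0.002,0.035,0],"turn":2.25},{"linear":[-0.002,0.035,0],"turn":2.25},{"linear":[-0.002,0.035,0],"turn":2.25}]'
python3 -m creep '[{"linear":[-0.002,0.035,0],"turn":2.25},{"linear":[-0.002,0.035,0],"turn":2.25},{"linear":[-0.002,0.031,0],"turn":2.25},{"linear":[0,0,0],"turn":0},{"linear":[0,0,0],"turn":0}]'
```

```text
t: 4.27
tcp_pos: [0.477, -0.2968, 0.1389]
tool_rot: [0.83, 0.558, 0.001, 0.005]
wrist_force: [0.5, -1.2, -1.3]
finger_gap: 0.247
gripper_force: 61.1
t: 4.68
tcp_pos: [0.4637, -0.1231, 0.1338]
tool_rot: [0.771, 0.637, 0.0, -0.0]
wrist_force: [0.2, -0.1, -2.0]
finger_gap: 0.249
gripper_force: 61.0
t: 5.1
tcp_pos: [0.4577, -0.022, 0.134]
tool_rot: [0.731, 0.682, -0.0, -0.0]
wrist_force: [-0.9, 0.4, -2.1]
finger_gap: 0.248
gripper_force: 61.0
```

```bash
python3 -m creep '[{"linear":[0,0,-0.01],"turn":0},{"linear":[0,0,-0.02],"turn":0},{"linear":[0,0,-0.01],"turn":0},{"linear":[0,0,0],"turn":0},{"linear":[0,0,0],"turn":0}]'
python3 - <<'E'
from h import *
im,de=robot.capture("scene")
cv2.imwrite("pics/b.png",cv2.resize(im[130:310,240:440],None,fx=3.3,fy=3.3,interpolation=cv2.INTER_CUBIC)[...,::-1])
s=robot.get_state(); print(s["tcp_pos"].round(4),s["wrist_force"].round(2))
E
```

```text
t: 5.52
tcp_pos: [0.4585, -0.0248, 0.0938]
tool_rot: [0.733, 0.68, -0.0, -0.0]
wrist_force: [-0.5, 0.4, -1.6]
finger_gap: 0.247
gripper_force: 61.0
[ 0.4588 -0.0247  0.0943] [-0.01 -0.12 -2.77]
```

View pics/b.png

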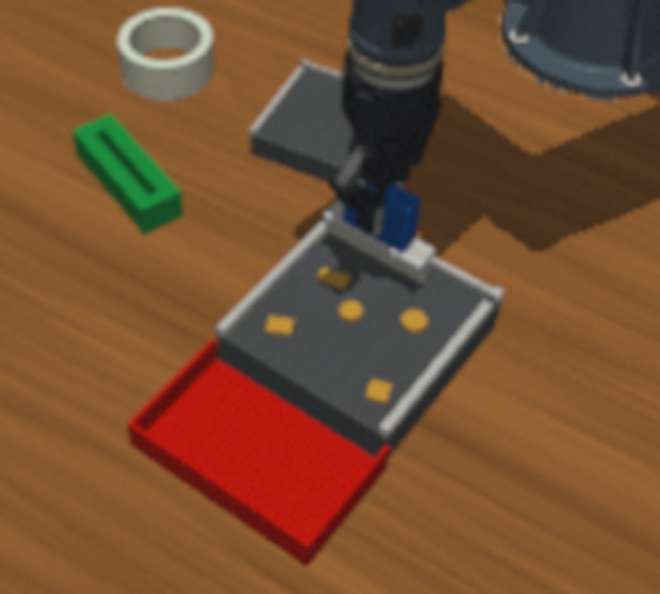

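```bash
python3 -m creep '[{"linear":[0,0,-0.004],"turn":0},{"linear":[0,0,-0.003],"turn":0},{"linear":[0,0,0],"turn":0}]'
python3 -m creep '[{"linear":[0,0,-0.002],"turn":0},{"linear":[0,0,0],"turn":0}]'
python3 -m creep '[{"linear":[0,0,-0.002],"turn":0},{"linear":[0,0,0],"turn":0}]'
```

```text
t: 5.82
tcp_pos: [0.4584, -0.0239, 0.0873]
tool_rot: [0.733, 0.681, 0.0, 0.0]
wrist_force: [-0.8, 0.2, -2.9]
finger_gap: 0.25
gripper_force: 61.0
t: 5.98
tcp_pos: [0.4583, -0.0237, 0.0853]
tool_rot: [0.733, 0.681, 0.0, 0.0]
wrist_force: [-0.3, -0.7, -2.1]
finger_gap: 0.251
gripper_force: 61.0
t: 6.15
tcp_pos: [0.4585, -0.0237, 0.0846]
tool_rot: [0.732, 0.681, 0.0, 0.0]
wrist_force: [-2.6, -0.4, 10.9]
finger_gap: 0.243
gripper_force: 62.6
```

```bash
python3 -m creep '[{"linear":[0.004,-0.0003,0.0003],"turn":0},{"linear":[0.008,-0.0006,0],"turn":0},{"linear":[0.008,-0.0006,0],"turn":0}]'
```

```text
t: 6.4
tcp_pos: [0.4759, -0.0245, 0.0846]
tool_rot: [0.732, 0.681, -0.001, -0.002]
wrist_force: [-3.7, -0.3, 9.9]
finger_gap: 0.249
gripper_force: 62.7
```

```bash
python3 -m creep '[{"linear":[0.008,-0.0006,0],"turn":0},{"linear":[0.008,-0.0006,0],"turn":0},{"linear":[0.008,-0.0006,0],"turn":0},{"linear":[0.008,-0.0006,0],"turn":0}]'
```

```text
t: 6.73
tcp_pos: [0.5086, -0.0271, 0.0846]
tool_rot: [0.732, 0.681, -0.001, -0.002]
wrist_force: [-3.6, 0.5, 10.0]
finger_gap: 0.253
gripper_force: 62.7
```

```bash
python3 -m creep '[{"linear":[0.008,-0.0006,0],"turn":0},{"linear":[0.008,-0.0006,0],"turn":0},{"linear":[0.008,-0.0006,0],"turn":0},{"linear":[0.008,-0.0006,0],"turn":0}]'
```

```text
t: 7.07
tcp_pos: [0.5409, -0.0295, 0.0846]
tool_rot: [0.732, 0.681, -0.001, -0.001]
wrist_force: [-3.2, 0.6, 8.2]
finger_gap: 0.249
gripper_force: 62.5
```

```bash
python3 -m creep '[{"linear":[0.008,-0.0006,0],"turn":0},{"linear":[0.008,-0.0006,0],"turn":0},{"linear":[0.008,-0.0006,0],"turn":0},{"linear":[0.008,-0.0006,0],"turn":0}]'
python3 -m creep '[{"linear":[0.008,-0.0006,0],"turn":0},{"linear":[0.008,-0.0006,0],"turn":0},{"linear":[0.008,-0.0006,0],"turn":0},{"linear":[0.006,-0.0004,0],"turn":0},{"linear":[0,0,0],"turn":0}]'
python3 - <<'E'
from h import *
im,de=robot.capture("scene")
cv2.imwrite("pics/c.png",cv2.resize(im[130:310,240:440],None,fx=3.3,fy=3.3,interpolation=cv2.INTER_CUBIC)[...,::-1])
E
```

```text
t: 7.4
tcp_pos: [0.5731, -0.032, 0.0846]
tool_rot: [0.732, 0.681, -0.001, -0.001]
wrist_force: [-3.0, -0.4, 7.3]
finger_gap: 0.252
gripper_force: 62.4
t: 7.82
tcp_pos: [0.6058, -0.0347, 0.0846]
tool_rot: [0.732, 0.681, 0.001, 0.001]
wrist_force: [0.7, -0.6, 4.7]
finger_gap: 0.253
gripper_force: 61.9
```

View pics/c.png

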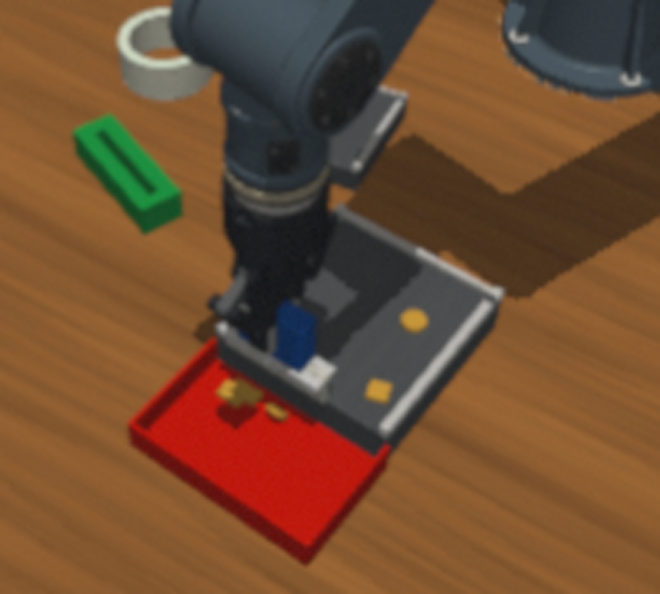

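```bash
python3 -m creep '[{"linear":[0.004,-0.0003,0],"turn":0},{"linear":[0,0,0],"turn":0},{"linear":[0,0,0.01],"turn":0},{"linear":[0,0,0.02],"turn":0},{"linear":[0,0,0],"turn":0}]'
python3 -m creep '[{"linear":[-0.0299,0.0111,0],"turn":0},{"linear":[-0.0299,0.0111,0],"turn":0},{"linear":[-0.0299,0.0111,0],"turn":0},{"linear":[-0.0299,0.0111,0],"turn":0},{"linear":[-0.0299,0.0111,0],"turn":0}]'
python3 -m creep '[{"linear":[0,0,0],"turn":0},{"linear":[0,0,-0.01],"turn":0},{"linear":[0,0,-0.012],"turn":0},{"linear":[0,0,-0.004],"turn":0},{"linear":[0,0,0],"turn":0}]'
```

```text
t: 8.28
tcp_pos: [0.61, -0.0352, 0.1163]
tool_rot: [0.732, 0.681, 0.001, 0.002]
wrist_force: [0.9, 0.0, -1.1]
finger_gap: 0.252
gripper_force: 61.2
t: 8.7
tcp_pos: [0.457, 0.0211, 0.1133]
tool_rot: [0.733, 0.681, -0.0, -0.0]
wrist_force: [-0.4, 0.6, -3.1]
finger_gap: 0.252
gripper_force: 61.1
t: 9.12
tcp_pos: [0.458, 0.0207, 0.0866]
tool_rot: [0.733, 0.681, -0.001, -0.001]
wrist_force: [-0.7, 0.6, -0.9]
finger_gap: 0.251
gripper_force: 61.0
```

```bash
python3 -m creep '[{"linear":[0,0,-0.0015],"turn":0},{"linear":[0,0,-0.001],"turn":0},{"linear":[0,0,0],"turn":0}]'
python3 -m creep '[{"linear":[0,0,-0.001],"turn":0},{"linear":[0,0,0],"turn":0}]'
```

```text
t: 9.37
tcp_pos: [0.4591, 0.0205, 0.0852]
tool_rot: [0.733, 0.681, 0.0, 0.0]
wrist_force: [-0.0, -0.4, -1.3]
finger_gap: 0.254
gripper_force: 61.0
t: 9.53
tcp_pos: [0.4592, 0.0205, 0.0846]
tool_rot: [0.733, 0.681, 0.0, 0.0]
wrist_force: [-0.7, -0.6, 1.5]
finger_gap: 0.247
gripper_force: 61.4
```

Just touching (about 4 N). A little more press, then sweep.

```bash
python3 -m creep '[{"linear":[0,0,-0.0007],"turn":0},{"linear":[0.004,-0.0003,0],"turn":0},{"linear":[0.008,-0.0006,0],"turn":0},{"linear":[0.008,-0.0006,0],"turn":0}]'
```

```text
t: 9.87
tcp_pos: [0.4756, 0.0197, 0.0846]
tool_rot: [0.732, 0.681, -0.002, -0.003]
wrist_force: [-4.5, -0.0, 13.4]
finger_gap: 0.248
gripper_force: 63.0
```

```bash
python3 -m creep '[{"linear":[0.008,-0.0006,0],"turn":0},{"linear":[0.008,-0.0006,0],"turn":0},{"linear":[0.008,-0.0006,0],"turn":0},{"linear":[0.008,-0.0006,0],"turn":0}]'
```

```text
t: 10.2
tcp_pos: [0.5087, 0.0172, 0.0846]
tool_rot: [0.732, 0.681, -0.002, -0.002]
wrist_force: [-5.8, 0.7, 11.3]
finger_gap: 0.249
gripper_force: 62.9
```

```bash
python3 -m creep '[{"linear":[0.008,-0.0006,0],"turn":0},{"linear":[0.008,-0.0006,0],"turn":0},{"linear":[0.008,-0.0006,0],"turn":0},{"linear":[0.008,-0.0006,0],"turn":0}]'
```

```text
t: 10.53
tcp_pos: [0.5412, 0.0147, 0.0846]
tool_rot: [0.732, 0.681, -0.001, -0.001]
wrist_force: [-3.8, 0.3, 9.9]
finger_gap: 0.251
gripper_force: 62.7
```

```bash
python3 -m creep '[{"linear":[0.008,-0.0006,0],"turn":0},{"linear":[0.008,-0.0006,0],"turn":0},{"linear":[0.008,-0.0006,0],"turn":0},{"linear":[0.008,-0.0006,0],"turn":0}]'
python3 -m creep '[{"linear":[0.008,-0.0006,0],"turn":0},{"linear":[0.008,-0.0006,0],"turn":0},{"linear":[0.008,-0.0006,0],"turn":0},{"linear":[0.008,-0.0006,0],"turn":0}]'
python3 -m creep '[{"linear":[0.007,-0.0005,0],"turn":0},{"linear":[0,0,0],"turn":0},{"linear":[0,0,0.01],"turn":0},{"linear":[0,0,0.02],"turn":0},{"linear":[0,0,0.03],"turn":0}]'
python3 -m creep '[{"linear":[-0.03,-0.03,0],"turn":0},{"linear":[-0.02,-0.035,0],"turn":0},{"linear":[-0.02,-0.035,0],"turn":0},{"linear":[-0.02,-0.035,0],"turn":0},{"linear":[-0.02,-0.035,0],"turn":0}]'
python3 - <<'E'
from h import *
im,de=robot.capture("scene"); t,_=robot.capture("top")
cv2.imwrite("pics/d.png",np.hstack([cv2.resize(i,(400,400),interpolation=cv2.INTER_CUBIC) for i in(im[130:310,240:420],t[120:250,250:380])])[...,::-1])
E
```

```text
t: 10.87
tcp_pos: [0.5735, 0.0122, 0.0846]
tool_rot: [0.732, 0.681, -0.001, -0.001]
wrist_force: [-3.6, -0.1, 8.8]
finger_gap: 0.248
gripper_force: 62.5
t: 11.2
tcp_pos: [0.6058, 0.0097, 0.0846]
tool_rot: [0.732, 0.681, -0.001, -0.001]
wrist_force: [-3.5, 0.0, 7.2]
finger_gap: 0.249
gripper_force: 62.4
t: 11.62
tcp_pos: [0.6106, 0.0095, 0.1413]
tool_rot: [0.733, 0.681, -0.003, -0.003]
wrist_force: [-0.3, 0.3, -1.2]
finger_gap: 0.251
gripper_force: 61.1
t: 12.03
tcp_pos: [0.5025, -0.1611, 0.1439]
tool_rot: [0.732, 0.681, -0.0, -0.0]
wrist_force: [0.9, -0.6, -1.7]
finger_gap: 0.252
gripper_force: 61.0
```

View pics/d.png

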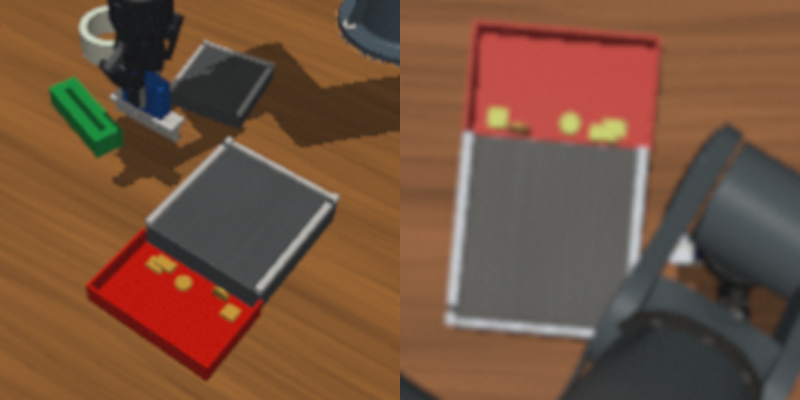

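```bash
python3 -m creep '[{"linear":[-0.0073,-0.033,0],"turn":-4.5},{"linear":[-0.0073,-0.033,0],"turn":-4.5},{"linear":[-0.0073,-0.033,0],"turn":-4.5},{"linear":[-0.0073,-0.033,0],"turn":-4.5},{"linear":[0,0,0],"turn":0}]'
python3 -m creep '[{"linear":[0,0,-0.02],"turn":0},{"linear":[0,0,-0.02],"turn":0},{"linear":[0,0,-0.012],"turn":0},{"linear":[0,0,0],"turn":0},{"linear":[0,0,0],"turn":0}]'
python3 -m creep '[{"linear":[0,0,0],"turn":0},{"linear":[0,0,0],"turn":0}]'
python3 -m creep '[{"linear":[0,0,0],"turn":0},{"linear":[0,0,0],"turn":0}]'
```

```text
t: 12.55
tcp_pos: [0.4753, -0.2988, 0.1441]
tool_rot: [0.832, 0.555, -0.0, 0.003]
wrist_force: [0.8, -0.2, -1.4]
finger_gap: 0.25
gripper_force: 61.0
t: 12.97
tcp_pos: [0.4748, -0.2914, 0.0911]
tool_rot: [0.83, 0.558, -0.0, -0.001]
wrist_force: [0.8, 0.1, -1.4]
finger_gap: 0.248
gripper_force: 61.0
t: 13.13
tcp_pos: [0.4759, -0.2927, 0.0925]
tool_rot: [0.83, 0.558, 0.0, 0.001]
wrist_force: [-0.1, -0.3, -1.6]
finger_gap: 0.249
gripper_force: 61.0
t: 13.3
tcp_pos: [0.4756, -0.2927, 0.0923]
tool_rot: [0.83, 0.558, 0.0, 0.001]
wrist_force: [0.5, 0.2, -2.0]
finger_gap: 0.244
gripper_force: 61.0
```

```bash
python3 -m creep '[{"linear":[-0.0022,-0.0015,0],"turn":0},{"linear":[0,0,-0.003],"turn":0},{"linear":[0,0,-0.003],"turn":0},{"linear":[0,0,0],"turn":0},{"linear":[0,0,0],"turn":0}]'
python3 - <<'E'
from h import *
im,de=robot.capture("scene")
cv2.imwrite("pics/e.png",cv2.resize(im[140:210,240:330],None,fx=7,fy=7,interpolation=cv2.INTER_CUBIC)[...,::-1])
s=robot.get_state(); print(s["tcp_pos"].round(4),s["wrist_force"].round(2))
E
```

```text
t: 13.72
tcp_pos: [0.4727, -0.2938, 0.085]
tool_rot: [0.83, 0.558, -0.0, -0.0]
wrist_force: [0.2, 0.3, -1.6]
finger_gap: 0.255
gripper_force: 61.0
[ 0.4728 -0.2939  0.0852] [-0.33  0.32 -1.5 ]
```

View pics/e.png

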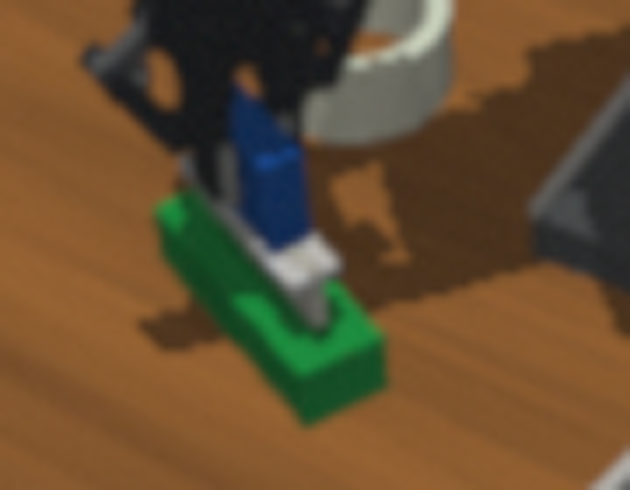

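```bash
python3 -m creep '[{"linear":[0.0005,-0.0003,-0.003],"turn":0},{"linear":[0,0,-0.003],"turn":0},{"linear":[0,0,-0.003],"turn":0},{"linear":[0,0,-0.002],"turn":0},{"linear":[0,0,0],"turn":0}]'
```

```text
t: 14.18
tcp_pos: [0.4731, -0.294, 0.0737]
tool_rot: [0.83, 0.558, -0.0, -0.001]
wrist_force: [-0.4, -0.4, -1.3]
finger_gap: 0.251
gripper_force: 61.1
```

```bash
python3 -m creep '[{"linear":[0,0,-0.003],"turn":0},{"linear":[0,0,-0.003],"turn":0},{"linear":[0,0,0],"turn":0}]'
```

```text
t: 14.43
tcp_pos: [0.4732, -0.294, 0.0677]
tool_rot: [0.83, 0.558, -0.0, -0.001]
wrist_force: [0.4, -0.5, -2.5]
finger_gap: 0.249
gripper_force: 61.0
```

Blade is in the slot without contact; continuing down.

```bash
python3 -m creep '[{"linear":[0,0,-0.003],"turn":0},{"linear":[0,0,-0.003],"turn":0},{"linear":[0,0,-0.003],"turn":0},{"linear":[0,0,-0.002],"turn":0},{"linear":[0,0,0],"turn":0}]'
```

```text
t: 14.85
tcp_pos: [0.4732, -0.2941, 0.0568]
tool_rot: [0.83, 0.558, -0.0, -0.0]
wrist_force: [-0.3, 1.1, -1.8]
finger_gap: 0.249
gripper_force: 61.1
```

```bash
python3 -m creep '[{"linear":[0,0,-0.001],"turn":0},{"linear":[0,0,0],"turn":0},{"linear":[0,0,0],"turn":0}]'
```

```text
t: 15.1
tcp_pos: [0.4732, -0.2941, 0.0564]
tool_rot: [0.83, 0.558, -0.0, -0.0]
wrist_force: [-1.0, -0.4, -2.7]
finger_gap: 0.253
gripper_force: 61.1
```

```bash
python3 -m creep '[{"linear":[0,0,-0.001],"turn":0},{"linear":[0,0,0],"turn":0},{"linear":[0,0,0],"turn":0}]'
```

```text
t: 15.35
tcp_pos: [0.4733, -0.2941, 0.0554]
tool_rot: [0.83, 0.558, -0.0, -0.0]
wrist_force: [-1.4, 1.2, -1.5]
finger_gap: 0.249
gripper_force: 61.1
```

```bash
python3 -m creep '[{"linear":[0,0,-0.0008],"turn":0},{"linear":[0,0,0],"turn":0},{"linear":[0,0,0],"turn":0}]'
```

```text
t: 15.6
tcp_pos: [0.4733, -0.2941, 0.0552]
tool_rot: [0.83, 0.558, -0.0, -0.0]
wrist_force: [-2.5, 1.8, 5.3]
finger_gap: 0.247
gripper_force: 61.7
```

```bash
python3 -m creep '[{"linear":[0,0,0],"turn":0},{"linear":[0,0,0],"turn":0},{"linear":[0,0,0],"turn":0},{"linear":[0,0,0],"turn":0},{"linear":[0,0,0],"turn":0}]' 0
python3 -m creep '[{"linear":[0,0,0],"turn":0},{"linear":[0,0,0.01],"turn":0},{"linear":[0,0,0.02],"turn":0},{"linear":[0,0,0.03],"turn":0},{"linear":[0,0,0.04],"turn":0}]'
python3 -m creep '[{"linear":[0,0,0.04],"turn":0},{"linear":[-0.03,-0.02,0],"turn":0},{"linear":[-0.03,-0.02,0],"turn":0},{"linear":[-0.03,-0.02,0],"turn":0},{"linear":[0,0,0],"turn":0}]'
python3 - <<'E'
from h import *
im,de=robot.capture("scene"); t,dt=robot.capture("top"); W=world("top",dt)
D=W[...,:2]-[.4728,-.2928]; m=(np.hypot(D[...,0],D[...,1])<.07)
for lo,hi in((.086,.103),(.028,.038),(.039,.046)):
    q=m&(W[...,2]>lo)&(W[...,2]<hi); r=cv2.minAreaRect((W[q][:,:2]*1000).astype(np.float32)); print(lo,q.sum(),np.round(r[0],1),np.round(r[1],1),round(r[2],1),np.median(W[q][:,2]).round(4))
cv2.imwrite("pics/f.png",np.hstack([cv2.resize(i,(400,400),interpolation=cv2.INTER_CUBIC) for i in(im[140:300,230:390],t[120:270,260:440])])[...,::-1])
E
```

```text
t: 16.02
tcp_pos: [0.4737, -0.2945, 0.0546]
tool_rot: [0.83, 0.558, 0.0, 0.0]
wrist_force: [0.5, -0.1, -0.3]
finger_gap: 0.941
gripper_force: 0.0
t: 16.43
tcp_pos: [0.472, -0.293, 0.154]
tool_rot: [0.83, 0.558, -0.001, -0.003]
wrist_force: [1.7, -0.4, 0.4]
finger_gap: 1.001
gripper_force: 0.0
t: 16.85
tcp_pos: [0.3795, -0.3572, 0.1958]
tool_rot: [0.831, 0.556, -0.001, 0.001]
wrist_force: [0.4, 0.6, 0.9]
finger_gap: 1.0
gripper_force: 0.0
0.086 186 [ 474.4 -292.9] [63.3 22.1] 68.1 0.0952
0.028 351 [ 472.8 -292.7] [133.9  44.5] 67.9 0.0337
0.039 108 [ 475.  -292.6] [129.   35.3] 65.9 0.0422
```

View pics/f.png

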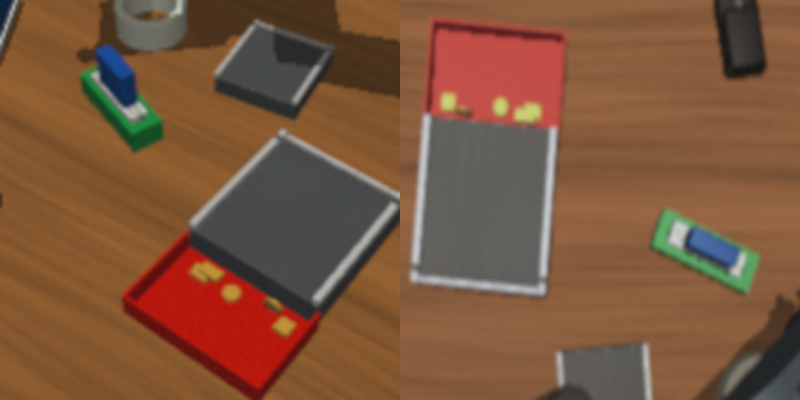

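The left half shows the scraper upright and level in the stand at (120,95), with the grip top at the same height as at the start. All five chips lie in the tray around (190–300, 265–330), and the bed is clear.

```bash
python3 -c "
from rig import robot
print(robot.close_job())"
```

```text
the job is handed in; nothing more can be done
None
```

The job is handed in: all five chips are in the red tray, and the scraper is back upright in its stand with the strip fully down. It took two passes, and the readings showed at most about 15 N on the bed and 17 s of the 72 s used.

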